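# Measure from the drip tray's rim to the red line and lock the tape

### The arm

A 6-joint arm with a two-finger parallel gripper is mounted at the origin on the work surface. World frame = base frame: x ahead of the robot, y to its left, z up, the work surface at z = 0. Lengths are in m, angles in rad, forces in N, time in s.
With the tool pointing down it reaches from about 0.375 to 0.9 m from the base axis. Payload 3.1 kg.
Tool frame: the origin (TCP) lies at the very end of the fingers, on their centre line; the grasp point (between the pads) lies 19 mm behind it (tcp_to_grasp is the distance from the TCP to the grasp point, in m); z points along the fingers, y is the direction in which the jaws open and shut (so a half turn about z gives the same grasp; the last joint's range is limited). The gripper opens to 85 mm and grips with 20 to 120 N. Pads are 22 mm wide; open, the fingers measure 114 mm over their backs; the gripper's body (76 mm by 85 mm) begins 54 mm behind the grasp point. The pads swing forward as they close: fully open they stand 13 mm farther back than shut.
Start: joints at [0.956, 0.527, 1.433, -0, 1.181, -0.178], TCP at [0.264, 0.566, 0.231] pointing down, gripper open.
Joint ranges: [-3.08, 3.08], [-0.75, 2.2], [0.22, 2.44], [-1.43, 4.57], [0, 2.65], [-2.85, 2.85]. Speed limits (rad/s): [2.79, 2.79, 3.14, 3.14, 3.14, 3.14].

### API

Orientations are given as a unit quaternion [x, y, z, w].
In Python, from station import sense, snapshot, camera_info, sign_off, tcp_to_grasp gives the robot as it stands.
- The arm moves only by the shell command python3 -m inch 'ROWS' [FORCE]. ROWS is JSON, a list of rows, each a list of 3 entries, a list of its own where there are three numbers: the closure, from -1 (fully open) to 1 (shut), so that 0 is half open, then the shift along the tool's x, y, z normalised to -1 to 1, where 1 is 10 cm, then the turn, a rotation vector about the tool's x, y, z normalised to -1 to 1, where 1 is 360 degrees. In form: [[jaw, [dx, dy, dz], [ax, ay, az]], ...]. A call has 1 to 20 rows; each row is the pose to reach, as a shift and turn from the pose commanded when the call began, along the tool's axes at that moment, turning the shorter way round; what a row does not reach only later rows make up. A row lasts 1/10 s, in which the tool goes at most 50 mm and 8.59 degrees, less where a joint would pass 70% of its speed; a pose out of reach is approached as far as the arm can. A call with a number of a shift or a turn outside -1 to 1 is refused whole. A call with a gripper value outside its range is refused whole. The fingers move at their own pace and stop on an object; FORCE is the grip in N (left out, the last holds). Time passes only in rows, so rows that repeat a pose let the fingers close. It gives the time, the measured TCP pose, the force and the opening at its end, in the units of the state.
- sense(): the state, without advancing time (a new reading comes with each control period).
- snapshot(name): name is "scene" or "top" or "wrist"; returns (picture, depth): 480x640x3 uint8, blue, green, red; 480x640 float32, m along the optical axis (not along the pixel's ray), 0 where there is no reading.
- camera_info(name): a dict with "K" (3x3 intrinsics, pixels), "dist" ([k1, k2, p1, p2, k3] as OpenCV has them; the pictures are not rectified), "origin" and "orientation" of the camera in the world. Camera axes: x right, y down, z forward; pixel columns grow to the right and rows downward; lengths in m; the calibration is good to about 2 mm. A picture is of the moment at which its call begins: read the wrist's pose just before it. camera_info takes no time and is no camera call; for the wrist camera it gives the pose at the moment of the call.
- sign_off(): hands the job in, once; it reports no verdict.
The state is a dict: "t": time; "q": joint angles; "qd": joint speeds; "tau": joint torques, N m; "tcp_pos": TCP position; "tool_rot": TCP orientation; "force": force on the tool from outside, world axes, zero at the start; "ft_torque": the same for the moment, N m; "finger_gap": opening from 0.0 (shut) to 1.0 (fully open).
Only numpy, scipy, OpenCV 4.12 (cv2) and the standard library are available. Lean on these libraries where they do the work, as an engineer would, in place of code of your own. Each camera call takes 0.05 s, during which the arm holds its last target.

### The job

Measure from the drip tray's rim to the red line on the worktop: hook the tape measure's end over the tray's rim that faces the line, back the case away square to the rim until its front stands over the red line, and press the orange lock so that the reading stays. Leave the tape lying there, case flat on the worktop and hook still tight on the inside of the rim, and do not disturb anything else.

Things in the scene. Friction and masses are not known exactly. Their poses are not given: they have to be found in the camera images.
- tape: tape measure, loose, 0.7 kg: grey and black case 110 mm long (its x), 44 mm wide (y), 62 mm high (z), on its flat rubber underside. Origin: centre of the underside. The yellow blade comes out along +x. Grip the case across its 44 mm width, behind the orange lock on its top (24 mm ahead of the centre). Friction (over 3 N) holds the released case against the blade's spring
- mouth (a point): the slot in the middle of the case's front face, where the blade comes out; 55 mm ahead of the case's origin along its x, 18 mm above the underside. This front face is what must stand over the red line
- blade (a joint): how far the blade is pulled out, 0 (drawn in, as at the start) to 0.075 m; a spring draws it in, 1.2 N at 0 to 2.1 N at full length. The blade is rigid and level, 24 mm wide, 2 mm thick, its underside 17 mm above the case's underside, so it passes 3 mm above the tray's rim when the case stands on the worktop
- hook (a point): the blade's steel end hook: a plate 26 mm wide, 3 mm thick, pointing down from the blade to 5 mm above the level of the case's underside. This point is on its inner face (towards the case), 7 mm above that level, on the centre line; 38 mm + joint blade ahead of the mouth
- lock (a joint): the thumb lock, 0 = up and free (as at the start), about 0.004 m = pressed down. It takes about 4 N to move, grips the blade at 3.5 mm and takes 5 to 10 N to press home, and then stays down by itself. Once down it holds the blade against its spring; there is no need to release it
- lock_top (a point): centre of the orange lock's top face, 26 mm (along the case) by 24 mm, 70 mm above the case's underside when up; pressed straight down
- tray: shallow stainless drip tray fixed to the worktop, 200 mm (its x) by 300 mm (y), rims 14 mm high and 6 mm thick all round, floor 2 mm thick. Origin: centre of its underside. The rim to hook is the 300 mm long one on its -x side: inner face at x = -94 mm, outer face at x = -100 mm in the tray's frame
- rim (a point): middle of the top edge of that rim's inner face (tray's x = -94 mm, y = 0, 14 mm up)
- line: the red line painted on the worktop, 4 mm wide, 280 mm long along its y, flat, parallel to the rim; origin at its middle. 58 to 98 mm from the rim's inner face, outside the tray. Its x axis points the same way as the tray's x, towards the tray
- tin: bystander: green-labelled closed tin, 66 mm across, 88 mm high, standing near the red line in front of the rim, to be passed on one side. Origin: centre of underside
- jar: bystander: closed jar, 60 mm across, 85 mm high, beside the tape's start. Origin: centre of underside
- cup: bystander: white cup, 66 mm across, 85 mm high, beside the tape's start. Origin: centre of underside
- wrench: bystander: steel wrench 170 mm long lying in the tray, away from the rim to hook. Origin: its middle
- spray: bystander: white spray bottle with a blue head, 95 mm by 62 mm, 200 mm high, standing between the tape's start and the red line. Origin: centre of underside
- mug: bystander: blue mug, 76 mm across, 90 mm high, far side of the worktop. Origin: centre of underside
- coupling: bystander: brass coupling, 54 mm across, 75 mm high, far left. Origin: centre of underside
Mind the look-alikes: they are no part of the job. Leave any brown or turquoise look-alike of the tape alone.

How it is judged:
By the outcome, as a careful person would: the job done as asked, in the order asked, and still so for the second after the job is handed in, with the robot touching nothing.
It also fails if it takes over 51 s, if anything falls off the work surface, if the arm or the gripper's body presses on something with over 40 N, if the wrist force passes 120 N, or if a joint passes its speed limit or range.

## Working session

There is one attempt and no reset: what is moved stays moved. The work goes in short steps, Python scripts to look and compute and a shell command to move; the robot and the scene stay as the last step left them, time stands still between calls to the robot, and variables do not carry over. Pictures are saved under pics/ and viewed, and the job is handed in when it is done.

```bash
ls; mkdir -p pics; python3 - <<'E'
from station import *
import cv2,numpy as np
for n in ["scene","top","wrist"]:
    p,d=snapshot(n); cv2.imwrite(f"pics/{n}0.png",p); np.save(f"pics/{n}0.npy",d)
    c=camera_info(n); print(n,c)
print(sense(),tcp_to_grasp)
E
```

```text
pics
scene {'K': array([[454.17751505,   0.        , 315.87756465],
       [  0.        , 454.17751505, 239.96331047],
       [  0.        ,   0.        ,   1.        ]]), 'dist': array([-0.0299309,  0.       ,  0.       ,  0.       ,  0.       ]), 'origin': array([ 1.17477171, -0.61442391,  0.64939334]), 'orientation': array([ 0.81492637,  0.31681615, -0.16802734, -0.4552904 ])}
top {'K': array([[592.26271775,   0.        , 315.55053918],
       [  0.        , 592.26271775, 245.03503956],
       [  0.        ,   0.        ,   1.        ]]), 'dist': array([-0.12068894,  0.        ,  0.        ,  0.        ,  0.        ]), 'origin': array([0.47945567, 0.06316717, 1.62851351]), 'orientation': array([ 0.71067029, -0.7029915 ,  0.01818912, -0.02049033])}
wrist {'K': array([[335.15520386,   0.        , 317.39946998],
       [  0.        , 335.15520386, 243.0331642 ],
       [  0.        ,   0.        ,   1.        ]]), 'dist': array([-0.00968944,  0.        ,  0.        ,  0.        ,  0.        ]), 'origin': array([0.19175016, 0.60037588, 0.37230242]), 'orientation': array([0.83272249, 0.5306204 , 0.08401525, 0.13400256])}
{'t': 0.15, 'q': array([ 9.55496844e-01,  5.28253760e-01,  1.43360147e+00, -1.01379742e-05,
        1.18138370e+00, -1.78532830e-01]), 'qd': array([ 0.00090607, -0.00223769, -0.00499031,  0.00169567, -0.00035484,
        0.00065597]), 'tau': array([ 4.20760243e-04, -4.42742908e+01, -1.78275973e+01, -2.10398430e-04,
        5.65326278e-03,  1.28597736e-05]), 'tcp_pos': array([0.26406046, 0.56588253, 0.23055979]), 'tool_rot': array([ 2.16649675e-01,  9.76249067e-01, -7.60956851e-04, -3.13881772e-04]), 'force': array([ 0.50605674, -0.09114759, -0.7267695 ]), 'ft_torque': array([-0.02915244, -0.027486  , -0.01414599]), 'finger_gap': 1.0001869960343992} 0.0187
```

View pics/top0.png

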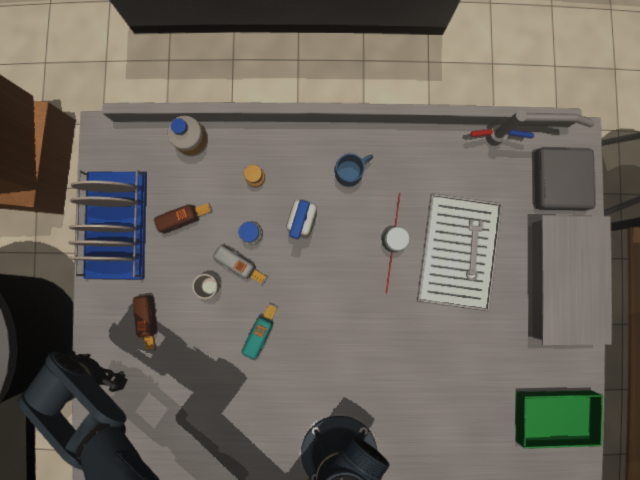

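View pics/scene0.png

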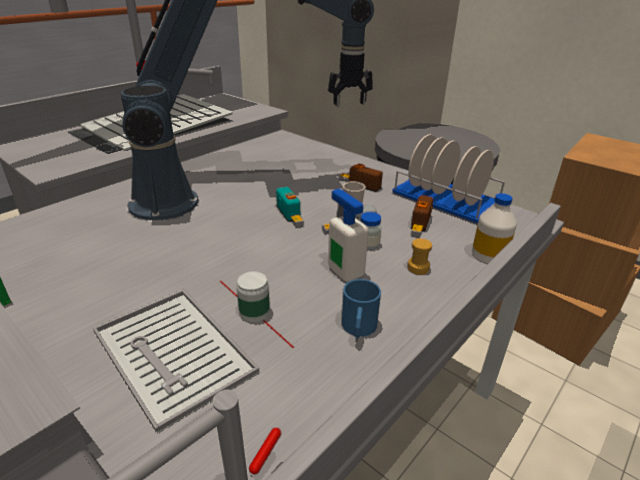

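View pics/wrist0.png

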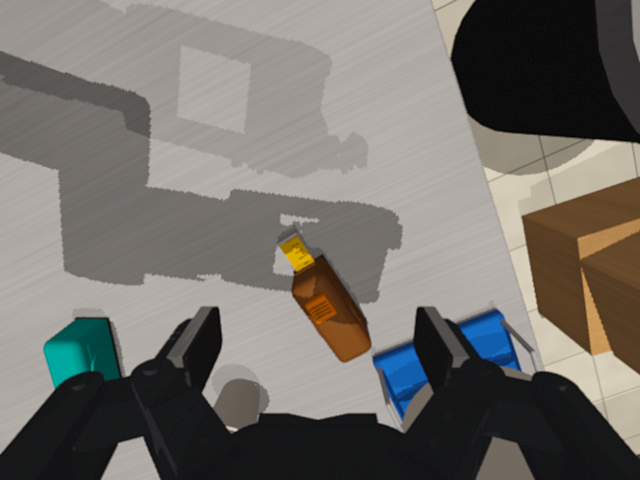

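The top picture shows four tapes: brown (177,218), brown (145,315), turquoise (257,335) and grey/black (235,262) with its yellow blade ending near (264,281). The grey one, between the jar (249,232) and cup (206,285), fits. I'll confirm it in a crop.

```bash
cat > h.py <<'E'
import numpy as np,cv2
from scipy.spatial.transform import Rotation as R
from station import *
def ray(c,uv):
    uv=np.atleast_2d(np.float64(uv)).reshape(-1,1,2)
    n=cv2.undistortPoints(uv,c["K"],np.array(c["dist"])).reshape(-1,2)
    return R.from_quat(c["orientation"]).apply(np.c_[n,np.ones(len(n))])
def at_z(c,uv,z):
    r=ray(c,uv); o=np.array(c["origin"]); return o+r*((z-o[2])/r[:,2])[:,None]
def proj(c,P):
    r=R.from_quat(c["orientation"]).inv(); 
    Q=r.apply(np.atleast_2d(P)-c["origin"])
    return cv2.projectPoints(Q,np.zeros(3),np.zeros(3),c["K"],np.array(c["dist"]))[0].reshape(-1,2)
def cloud(c,d):
    v,u=np.mgrid[0:480,0:640]; uv=np.c_[u.ravel(),v.ravel()]
    r=ray(c,uv); fwd=R.from_quat(c["orientation"]).apply([0,0,1])
    return (np.array(c["origin"])+r*(d.ravel()/ (r@fwd))[:,None]).reshape(480,640,3)
E
python3 - <<'E'
from h import *
p=cv2.imread("pics/top0.png")
a=cv2.resize(p[215:305,190:310],None,fx=6,fy=6,interpolation=cv2.INTER_CUBIC); cv2.imwrite("pics/c1.png",a)
a=cv2.resize(p[180:320,380:510],None,fx=4,fy=4,interpolation=cv2.INTER_CUBIC); cv2.imwrite("pics/c2.png",a)
c=camera_info("top");d=np.load("pics/top0.npy");P=cloud(c,d)
for n,u,v in [("tape",233,260),("jar",249,232),("cup",206,285),("tin",396,239),("spray",302,217),("rim",424,250),("table",350,300),("coup",254,173),("mug",348,168)]:
    print(n,P[v,u].round(4))
# red line
m=(p[...,2].astype(int)-np.maximum(p[...,0],p[...,1])>60); v,u=np.nonzero(m); k=(u>375)&(u<410)&(v>185)&(v<300)
w=at_z(c,np.c_[u[k],v[k]],0); print(len(w)); 
mu=w.mean(0); U,S,V=np.linalg.svd(w[:,:2]-mu[:2]); t=(w[:,:2]-mu[:2])@V[0]; print("line",mu,V[0],t.min(),t.max(),mu[:2]+V[0]*(t.min()+t.max())/2, S[1]/len(w)**.5)
E
```

```text
tape [0.5231 0.2871 0.0629]
jar [0.5965 0.2436 0.0822]
cup [0.455  0.3688 0.0056]
tin [ 0.5818 -0.1411  0.0887]
spray [0.6254 0.1018 0.1997]
rim [ 0.5578 -0.2297  0.0059]
table [ 0.4187 -0.027   0.0031]
coup [0.7554 0.2349 0.0678]
mug [ 0.7824 -0.0184  0.0089]
60
line [ 0.55234334 -0.14016191  0.        ] [-0.99153704  0.12982414] -0.1619346653430914 0.1117772969516574 [ 0.57720979 -0.14341772] 0.0007752031228292315
```

View pics/c1.png

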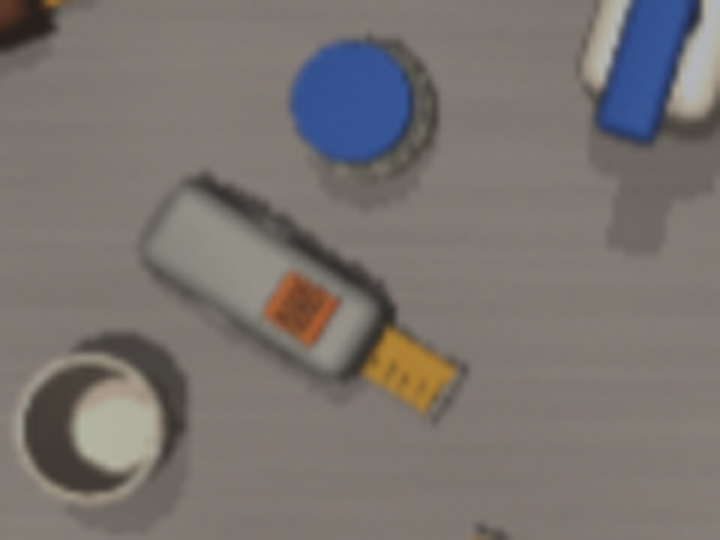

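View pics/c2.png

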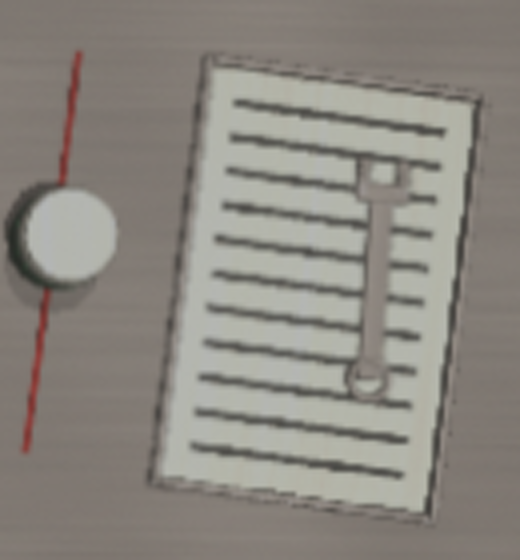

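The crop shows the grey case with black sides, orange lock at crop (303,308), i.e. top pixel (240.5,266), and yellow blade with the hook at crop (448,392). This is the tape meant. Crop 2 shows the red line through the tin and the tray's left rim, which faces it.

```bash
python3 - <<'E'
from h import *
c=camera_info("top")
lk=at_z(c,[[190+303/6-.4,215+308/6-.4]],0.070)[0]
hk=at_z(c,[[190+448/6-.4,215+392/6-.4]],0.018)[0]
print("lock",lk,"hook",hk, np.hypot(*(hk-lk)[:2]),"expect",55+38+1.5-24)
ax=(hk-lk)[:2]; ax/=np.linalg.norm(ax); print("yaw",np.degrees(np.arctan2(ax[1],ax[0])))
org=lk[:2]-.024*ax; print("origin",org)
p=cv2.imread("pics/top0.png");d=np.load("pics/top0.npy");P=cloud(c,d)
k=(P[...,2]>.055)&(P[...,2]<.07)&(np.hypot(P[...,0]-org[0],P[...,1]-org[1])<.065)
q=P[k][:,:2].astype(np.float32); print("depth rect",len(q),cv2.minAreaRect(q))
n=np.array([-ax[1],ax[0]])
for nm,z,u,v in [("jar",.085,190+352/6,215+101/6),("cup",.085,190+93/6,215+425/6)]:
    w=at_z(c,[[u-.4,v-.4]],z)[0]; print(nm,w, "in tape frame",(w[:2]-org)@ax,(w[:2]-org)@n)
for nm,z,u,v in [("tin",.088,380+67/4,180+235/4)]:
    w=at_z(c,[[u-.4,v-.4]],z)[0]; print(nm,w)
# tray corners (top outer)
cr=at_z(c,np.array([[380+204/4,180+57/4],[380+151/4,180+482/4],[380+432/4,180+520/4],[380+481/4,180+97/4]])-.4,.014); print(cr, np.linalg.norm(cr-np.roll(cr,-1,0),axis=1))
e=cr[1]-cr[0];print("rim yaw",np.degrees(np.arctan2(e[1],e[0])))
s=sense();print(R.from_quat(s["tool_rot"]).as_matrix().round(4))
E
```

```text
lock [0.50744408 0.26704893 0.07      ] hook [0.47109785 0.20728024 0.018     ] 0.0699524476664256 expect 70.5
yaw -121.3044085997023
origin [0.51991412 0.28755498]
depth rect 526 ((0.5206761956214905, 0.28884369134902954), (0.09202782064676285, 0.0994589626789093), 8.560285568237305)
jar [0.5977215  0.24521765 0.085     ] in tape frame -0.004253725224091033 0.08847792264659438
cup [0.455076   0.35623119 0.085     ] in tape frame -0.024989341572923283 -0.09108203397548933
tin [ 0.58354787 -0.14215812  0.088     ]
[[ 0.71256974 -0.24669494  0.014     ]
 [ 0.42042795 -0.21038349  0.014     ]
 [ 0.39550902 -0.40511552  0.014     ]
 [ 0.68772251 -0.44087832  0.014     ]] [0.29438979 0.19631994 0.29439378 0.19576662]
rim yaw 172.91481870693147
[[-9.061e-01  4.230e-01 -9.000e-04]
 [ 4.230e-01  9.061e-01 -1.300e-03]
 [ 3.000e-04 -1.600e-03 -1.000e+00]]
```

```bash
python3 -m inch '[[-0.45,[-1,-0.38,0],[0,0,0]],[-0.45,[-1,-0.38,0],[0,0,0]],[-0.45,[-1,-0.38,0],[0,0,0]]]' 60
python3 -m inch '[[-0.45,[-1,-0.38,0],[0,0,0]],[-0.45,[-1,-0.38,0],[0,0,0]],[-0.45,[-1,-0.38,0],[0,0,0]]]'
python3 -m inch '[[-0.45,[-1,-0.38,0],[0,0,0]],[-0.45,[-1,-0.38,0],[0,0,0]],[-0.45,[-1,-0.38,0],[0,0,0]]]'
python3 -m inch '[[-0.45,[-0.5,-0.2,0],[0,0,0.2675]],[-0.45,[-0.5,-0.2,0],[0,0,0.2675]],[-0.45,[-0.5,-0.2,0],[0,0,0.2675]],[-0.45,[-0.5,-0.2,0],[0,0,0.2675]],[-0.45,[-0.5,-0.2,0],[0,0,0.2675]],[-0.45,[-0.5,-0.2,0],[0,0,0.2675]],[-0.45,[-0.5,-0.2,0],[0,0,0.2675]],[-0.45,[-0.5,-0.2,0],[0,0,0.2675]],[-0.45,[-0.5,-0.2,0],[0,0,0.2675]],[-0.45,[-0.5,-0.2,0],[0,0,0.2675]],[-0.45,[-0.5,-0.2,0],[0,0,0.2675]],[-0.45,[-0.5,-0.2,0],[0,0,0.2675]],[-0.45,[-0.5,-0.2,0],[0,0,0.2675]],[-0.45,[-0.5,-0.2,0],[0,0,0.2675]]]'
python3 - <<'E'
from h import *
c=camera_info("wrist");s=sense()
p,d=snapshot("wrist");cv2.imwrite("pics/w1.png",p);np.save("pics/w1.npy",d)
import pickle;pickle.dump(c,open("pics/w1.pkl","wb"))
print(s["t"],s["tcp_pos"],s["q"],s["finger_gap"],R.from_quat(s["tool_rot"]).as_matrix().round(4))
E
```

```text
t: 0.45
tcp_pos: [0.342, 0.4863, 0.2309]
tool_rot: [0.219, 0.976, -0.001, 0.001]
force: [-0.4, 1.1, 0.4]
finger_gap: 0.727
t: 0.75
tcp_pos: [0.4168, 0.4098, 0.2312]
tool_rot: [0.219, 0.976, -0.0, 0.001]
force: [0.5, -0.2, 0.2]
finger_gap: 0.723
t: 1.05
tcp_pos: [0.4915, 0.3334, 0.2312]
tool_rot: [0.219, 0.976, -0.0, 0.001]
force: [-0.1, -0.1, 1.3]
finger_gap: 0.725
t: 2.45
tcp_pos: [0.5241, 0.2977, 0.2311]
tool_rot: [0.871, 0.491, -0.0, -0.0]
force: [-0.0, -0.4, 0.0]
finger_gap: 0.726
2.45 [0.52408983 0.29766349 0.23111997] [3.31091952e-01 4.97716883e-01 1.49031126e+00 4.71092928e-04
 1.15422351e+00 8.76027147e-01] 0.7260081461225075 [[ 5.185e-01  8.551e-01 -8.000e-04]
 [ 8.551e-01 -5.185e-01  2.000e-04]
 [-2.000e-04 -8.000e-04 -1.000e+00]]
```

View pics/w1.png

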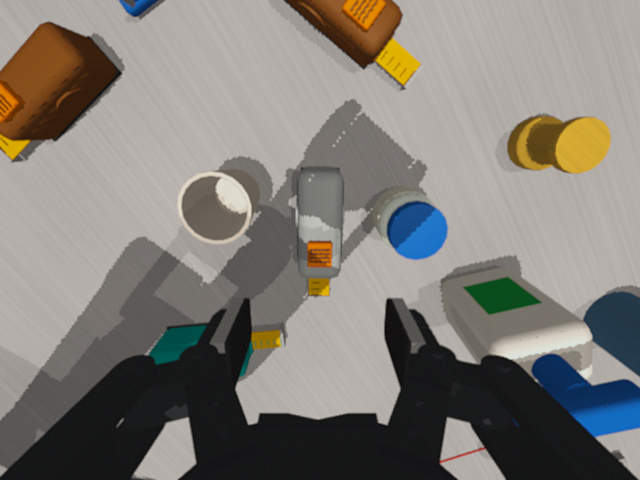

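The wrist view shows the grey tape upright between the fingers' directions: lock at (320,254), hook end at (318,296), clear of the cup (213,207) and jar (412,222).

```bash
python3 - <<'E'
from h import *
import pickle
c=pickle.load(open("pics/w1.pkl","rb"));p=cv2.imread("pics/w1.png")
b=p[200:310,280:360].astype(int)
org=(b[...,2]>190)&(b[...,1]>60)&(b[...,1]<130)&(b[...,0]<80)
v,u=np.nonzero(org); 
r=cv2.minAreaRect(np.c_[u+280,v+200].astype(np.float32)); print(r)
yel=(b[...,2]>180)&(b[...,1]>140)&(b[...,0]<80); v,u=np.nonzero(yel); print("yel",u.min()+280,u.max()+280,v.min()+200,v.max()+200,u.mean()+280)
lk=at_z(c,[r[0]],.07)[0]; 
# yellow end row
e=v==v.max()-1; hk=at_z(c,[[u[e].mean()+280,v.max()+200+.5]],.019)[0]
print(lk,hk,np.hypot(*(hk-lk)[:2]))
ax=(hk-lk)[:2];ax/=np.linalg.norm(ax);print(np.degrees(np.arctan2(ax[1],ax[0])),"origin",lk[:2]-.024*ax,"grasp",lk[:2]-.034*ax)
cv2.imwrite("pics/c3.png",cv2.resize(p[150:310,250:390],None,fx=3.5,fy=3.5,interpolation=cv2.INTER_CUBIC))
# case sides at top, rows
g=at_z(c,[[300,200],[342,200],[299,260],[341,260],[320,168]],.062);print(g)
n=np.array([-ax[1],ax[0]]);print((g[:,:2]-lk[:2])@n,(g[:,:2]-lk[:2])@ax)
E
```

```text
((319.07733154296875, 254.45387268066406), (23.17105484008789, 21.972551345825195), 2.8624050617218018)
yel 319 328 285 295 324.9384615384615
[0.50957392 0.27054174 0.07      ] [0.47852634 0.20751425 0.019     ] 0.07025963407932238
-116.22503276061013 origin [0.52017947 0.29207131] grasp [0.52459845 0.30104196]
[[0.52088303 0.32377994 0.062     ]
 [0.55454324 0.30338382 0.062     ]
 [0.48799878 0.2733172  0.062     ]
 [0.52367341 0.25170058 0.062     ]
 [0.55210023 0.33926641 0.062     ]]
[-0.01338084  0.02582758 -0.02058079  0.02097403  0.0077796 ] [-0.05275561 -0.04933333  0.00704423  0.01067122 -0.0804428 ]
```

View pics/c3.png

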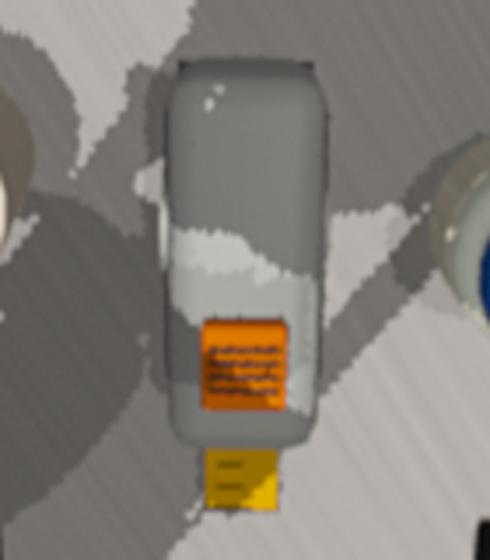

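```bash
python3 - <<'E'
from h import *
import pickle
c=pickle.load(open("pics/w1.pkl","rb"))
f=lambda x,y:[250+x/3.5-.4,150+y/3.5-.4]
lk=at_z(c,[f(245,365)],.07)[0]; hk=at_z(c,[f(242,511)],.019)[0]
ax=(hk-lk)[:2];print(lk,hk,np.linalg.norm(ax));ax/=np.linalg.norm(ax);print(np.degrees(np.arctan2(ax[1],ax[0])))
g=at_z(c,[f(168,150),f(327,150),f(170,330),f(323,330)],.055)
for a,b in((0,2),(1,3)):
    w=(g[b]-g[a]);print("edge yaw",np.degrees(np.arctan2(w[1],w[0])))
print("widths",np.linalg.norm(g[0]-g[1]),np.linalg.norm(g[2]-g[3]))
m=(g[0]+g[1])/2;m2=(g[2]+g[3])/2;w=m2-m;yaw=np.arctan2(w[1],w[0]);print("mid yaw",np.degrees(yaw))
ax=np.array([np.cos(np.radians(-120.8)),np.sin(np.radians(-120.8))]);print("grasp",lk[:2]-.034*ax, "mid line dist",np.cross(ax,m[:2]-lk[:2]),np.cross(ax,m2[:2]-lk[:2]))
E
```

```text
[0.51030456 0.27077931 0.07      ] [0.47318792 0.2105968  0.019     ] 0.0707077052773011
-121.66357378242726
edge yaw -121.63699852411722
edge yaw -121.12136586661276
widths 0.04322421035160309 0.04368826020277137
mid yaw -121.37918614361509
grasp [0.52771402 0.29998394] mid line dist 0.0010670706792496078 0.0005458404441665973<stdin>:12: DeprecationWarning: Arrays of 2-dimensional vectors are deprecated. Use arrays of 3-dimensional vectors instead. (deprecated in NumPy 2.0)
```

```bash
python3 -m inch '[[-0.45,[0.027,0.019,0.5],[0,0,0]],[-0.45,[0.027,0.019,0.9],[0,0,0]],[-0.45,[0.027,0.019,1],[0,0,0]],[-0.45,[0.027,0.019,1],[0,0,0]]]'
python3 -m inch '[[-0.45,[0,0,0.4],[0,0,0]],[-0.45,[0,0,0.7],[0,0,0]],[-0.45,[0,0,0.9],[0,0,0]],[-0.45,[0,0,1],[0,0,0]]]'
python3 -m inch '[[-0.45,[0,0,0.13],[0,0,0]],[-0.45,[0,0,0.13],[0,0,0]],[-0.45,[0,0,0.13],[0,0,0]]]'
python3 - <<'E'
from h import *
p,d=snapshot("wrist");cv2.imwrite("pics/w2.png",p);print(sense()["tcp_pos"])
E
```

```text
t: 2.9
tcp_pos: [0.5266, 0.2979, 0.1297]
tool_rot: [0.872, 0.49, -0.002, -0.0]
force: [-0.4, -0.4, 1.0]
finger_gap: 0.726
t: 3.3
tcp_pos: [0.5287, 0.2986, 0.0317]
tool_rot: [0.872, 0.49, 0.001, 0.0]
force: [-4.3, 1.4, 20.6]
finger_gap: 0.723
t: 3.6
tcp_pos: [0.529, 0.2986, 0.0199]
tool_rot: [0.872, 0.49, 0.001, 0.0]
force: [0.7, -0.5, 1.2]
finger_gap: 0.722
[0.52886812 0.29855417 0.01980186]
```

View pics/w2.png

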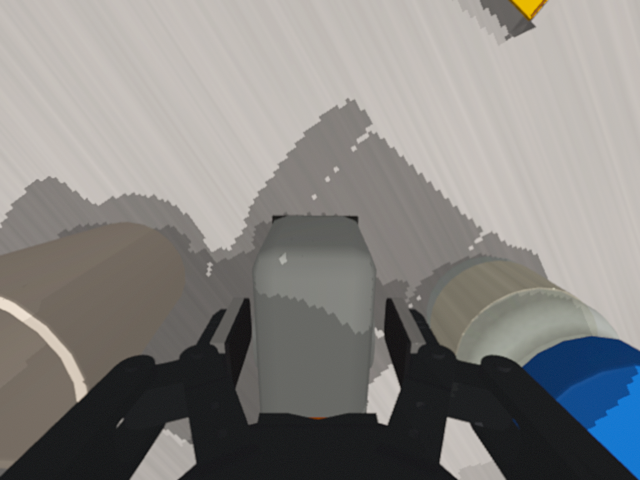

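The case stands between the pads, about centred (254–376 between the pads at 245 and 390), with the fingers clear of cup and jar. Closing.

```bash
python3 -m inch '[[1,[0,0,0],[0,0,0]],[1,[0,0,0],[0,0,0]],[1,[0,0,0],[0,0,0]],[1,[0,0,0],[0,0,0]],[1,[0,0,0],[0,0,0]]]' 70
python3 -m inch '[[1,[0,0,-0.2],[0,0,0]],[1,[0,0,-0.5],[0,0,0]],[1,[0,0,-0.8],[0,0,0]],[1,[0,0,-1],[0,0,0]],[1,[0,0,-1],[0,0,0]]]'
python3 - <<'E'
from h import *
p,d=snapshot("scene");cv2.imwrite("pics/s1.png",p)
c=camera_info("wrist");p,d=snapshot("wrist");cv2.imwrite("pics/w3.png",p);s=sense();print(s["tcp_pos"],s["force"],R.from_quat(s["tool_rot"]).as_matrix().round(3))
E
```

```text
t: 4.15
tcp_pos: [0.5281, 0.2986, 0.0194]
tool_rot: [0.872, 0.49, 0.001, -0.0]
force: [-0.9, 0.9, 6.3]
finger_gap: 0.509
t: 4.65
tcp_pos: [0.529, 0.2985, 0.1199]
tool_rot: [0.872, 0.49, 0.002, 0.0]
force: [0.4, 1.2, -9.4]
finger_gap: 0.505
[0.52658591 0.29768129 0.11686154] [-0.47342349 -0.52247052 -9.4445481 ] [[ 0.52   0.854 -0.003]
 [ 0.854 -0.52  -0.001]
 [-0.002 -0.002 -1.   ]]
```

View pics/s1.png

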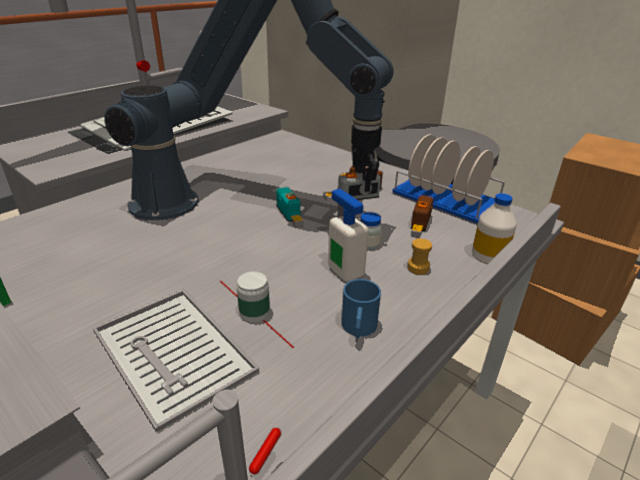

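View pics/w3.png

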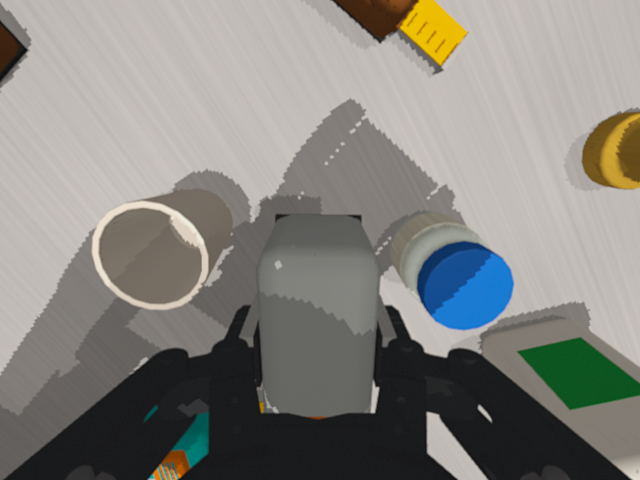

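Tape held level, weight felt (~8 N), jar and cup undisturbed. Carry it round the near side of the spray bottle, then over the tray for a look back at the rim and line.

```bash
python3 -m inch '[[1,[-0.3,-0.02,-0.3],[0,0,-0.02]],[1,[-0.6,-0.04,-0.5],[0,0,-0.04]],[1,[-1,-0.06,-0.5],[0,0,-0.0667]],[1,[-1,-0.06,-0.5],[0,0,-0.0667]],[1,[-1,-0.06,-0.5],[0,0,-0.0667]]]'
python3 -m inch '[[1,[-0.4,0.03,0],[0,0,0]],[1,[-0.8,0.06,0],[0,0,0]],[1,[-1,0.08,0],[0,0,0]]]'
python3 -m inch '[[1,[-0.4,0.03,0],[0,0,0]],[1,[-0.8,0.06,0],[0,0,0]],[1,[-1,0.08,0],[0,0,0]]]'
python3 -m inch '[[1,[-0.4,0.15,-0.1],[0,0,0]],[1,[-0.8,0.3,-0.2],[0,0,0]],[1,[-1,0.36,-0.3],[0,0,0]]]'
python3 -m inch '[[1,[-0.4,0.15,-0.1],[0,0,0]],[1,[-0.8,0.3,-0.2],[0,0,0]],[1,[-1,0.36,-0.3],[0,0,0]]]'
python3 -m inch '[[1,[-0.4,0.15,0],[0,0,0]],[1,[-0.8,0.3,0],[0,0,0]],[1,[-1,0.36,0],[0,0,0]],[1,[-1,0.36,0],[0,0,0]],[1,[-1,0.36,0],[0,0,0]],[1,[-1,0.36,0],[0,0,0]]]'
python3 - <<'E'
from h import *
import pickle
c=camera_info("wrist");p,d=snapshot("wrist");cv2.imwrite("pics/w4.png",p);np.save("pics/w4.npy",d);pickle.dump(c,open("pics/w4.pkl","wb"))
s=sense();print(s["t"],s["tcp_pos"],s["force"],s["q"],R.from_quat(s["tool_rot"]).as_matrix().round(3))
E
```

```text
t: 5.25
tcp_pos: [0.4684, 0.2148, 0.1664]
tool_rot: [0.751, 0.66, -0.002, -0.001]
force: [0.8, 0.1, -8.7]
finger_gap: 0.51
t: 5.55
tcp_pos: [0.4656, 0.1139, 0.1669]
tool_rot: [0.751, 0.66, -0.001, -0.001]
force: [-0.4, 0.7, -9.1]
finger_gap: 0.507
t: 5.85
tcp_pos: [0.4617, 0.0131, 0.1673]
tool_rot: [0.751, 0.66, -0.001, -0.0]
force: [1.4, 0.0, -8.5]
finger_gap: 0.506
t: 6.15
tcp_pos: [0.4868, -0.092, 0.1978]
tool_rot: [0.752, 0.66, 0.0, 0.002]
force: [1.5, 0.3, -7.3]
finger_gap: 0.505
t: 6.45
tcp_pos: [0.5093, -0.1962, 0.2276]
tool_rot: [0.752, 0.66, -0.0, 0.002]
force: [0.0, 0.5, -8.0]
finger_gap: 0.506
t: 7.05
tcp_pos: [0.5295, -0.2942, 0.2266]
tool_rot: [0.751, 0.661, -0.0, -0.002]
force: [-0.6, 0.9, -8.8]
finger_gap: 0.498
7.1 [ 0.52967077 -0.29421617  0.22709956] [-0.79996107 -0.37592472 -8.83539213] [-6.91424171e-01  5.07471988e-01  1.48459921e+00  3.33706803e-04
  1.15261002e+00 -5.64837956e-01] [[ 0.126  0.992 -0.002]
 [ 0.992 -0.126  0.002]
 [ 0.002 -0.002 -1.   ]]
```

View pics/w4.png

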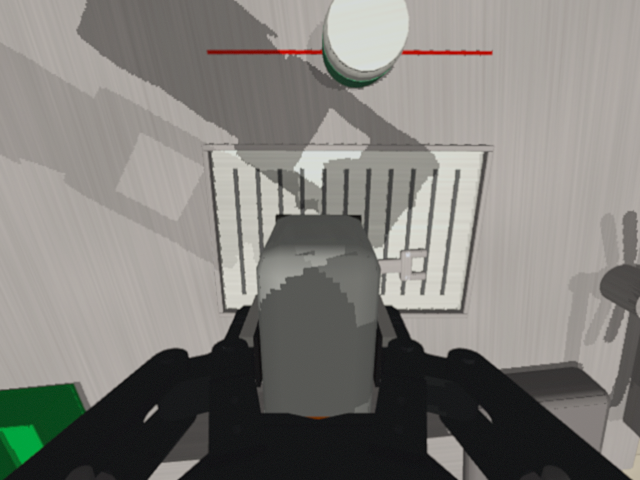

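The wrist view shows the red line from (208,51) to (492,52), tin at (365,35), rim band around row 148 from (207,149) to (491,149).

```bash
python3 - <<'E'
from h import *
import pickle
c=pickle.load(open("pics/w4.pkl","rb"));p=cv2.imread("pics/w4.png")
cv2.imwrite("pics/c4.png",np.hstack([cv2.resize(p[138:168,200:250],None,fx=8,fy=8,interpolation=cv2.INTER_NEAREST),cv2.resize(p[138:168,450:500],None,fx=8,fy=8,interpolation=cv2.INTER_NEAREST)]))
b=p.astype(int);m=(b[...,2]-np.maximum(b[...,0],b[...,1])>70);m[100:]=0;v,u=np.nonzero(m);k=(u>200)&(u<500);u=u[k];v=v[k]
w=at_z(c,np.c_[u,v],0)
pf=np.polyfit(w[:,0],w[:,1],1);print("line slope deg",np.degrees(np.arctan(pf[0])),"x",w[:,0].min(),w[:,0].max(),"y at .577",np.polyval(pf,.577),"y at .49",np.polyval(pf,.49),(w[:,1]-np.polyval(pf,w[:,0])).std())
for uu in (225,235,260,430,460,480): print(uu,p[138:162,uu].mean(1).round().astype(int))
E
```

```text
line slope deg -7.454643578866203 x 0.44233394190166025 0.7183689834748603 y at .577 -0.14244104544089306 y at .49 -0.1310573354028422 0.00103397329514963
225 [171 170 172 170 152 109 123 160 172 172 171 169 185 209 208 198 195 197
 196 193 193 195 196 197]
235 [168 172 172 172 172 154 109 100 105 107 110 126 176 212 214 210 208 205
 200 195 193 195 198 197]
260 [109 109 109 109 107 100  96 104 111 108 108 107 124 144 148 145 145 146
 146 143 142 144 146 146]
430 [167 166 167 167 167 162 147 132 157 169 170 160 145 157 169 153 147 148
 149 149 147 146 147 148]
460 [169 169 170 170 170 170 154 125 152 167 169 166 167 187 210 213 212 212
 212 212 210 210 212 212]
480 [173 172 173 174 175 161 105 104 154 170 170 168 160 174 207 207 194 190
 192 191 189 189 191 191]
```

View pics/c4.png

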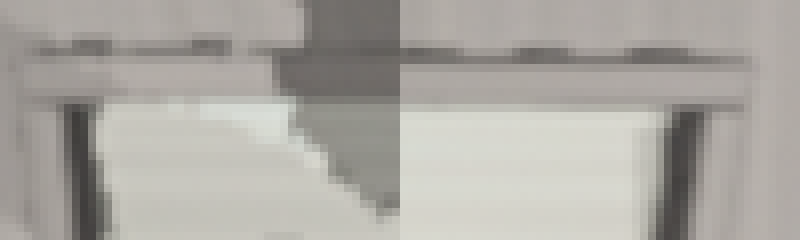

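```bash
python3 - <<'E'
from h import *
import pickle
c=pickle.load(open("pics/w4.pkl","rb"))
i=at_z(c,[[225,150.2],[480,151.2]],.014);o=at_z(c,[[225,144.2],[480,145.2]],.014)
print(i,o);e=i[0]-i[1];print("rim ang",np.degrees(np.arctan2(-e[1],-e[0])))
a=np.radians(-97.45);n=np.array([np.cos(a),np.sin(a)]);L=np.array([.577,-.14244])
print("line->inner",(i[:,:2]-L)@n,"outer",(o[:,:2]-L)@n)
E
```

```text
[[ 0.44344075 -0.21849986  0.014     ]
 [ 0.70206344 -0.25231941  0.014     ]] [[ 0.44467963 -0.21271274  0.014     ]
 [ 0.7019439  -0.24635413  0.014     ]]
rim ang -7.4501734599389335
line->inner [0.09273522 0.092736  ] outer [0.08683631 0.08683658]
```

```bash
python3 -m inch '[[1,[0.4,-0.14,0],[0,0,0.0006]],[1,[0.785,-0.28,0],[0,0,0.0006]],[1,[0.785,-0.28,0],[0,0,0.0006]]]'
python3 -m inch '[[1,[0.4,-0.14,0],[0,0,0]],[1,[0.785,-0.28,0.2],[0,0,0]],[1,[0.785,-0.28,0.6],[0,0,0]],[1,[0.785,-0.28,1],[0,0,0]],[1,[0.785,-0.28,1],[0,0,0]]]'
python3 -m inch '[[1,[0,0,0.4],[0,0,0]],[1,[0,0,0.7],[0,0,0]],[1,[0,0,0.75],[0,0,0]],[1,[0,0,0.75],[0,0,0]],[1,[0,0,0.75],[0,0,0]]]'
python3 - <<'E'
from h import *
import pickle
p,d=snapshot("top");cv2.imwrite("pics/t2.png",p);np.save("pics/t2.npy",d)
p2,d=snapshot("scene");cv2.imwrite("pics/s2.png",p2)
s=sense();print(s["t"],s["tcp_pos"],s["force"],R.from_quat(s["tool_rot"]).as_matrix().round(4))
cv2.imwrite("pics/t2c.png",cv2.resize(p[200:320,350:450],None,fx=5,fy=5,interpolation=cv2.INTER_CUBIC))
cv2.imwrite("pics/s2c.png",cv2.resize(p2[200:350,150:300],None,fx=4,fy=4,interpolation=cv2.INTER_CUBIC))
E
```

```text
t: 7.4
tcp_pos: [0.5084, -0.2063, 0.2273]
tool_rot: [0.751, 0.661, -0.0, -0.006]
force: [-0.8, -0.1, -8.0]
finger_gap: 0.505
t: 7.9
tcp_pos: [0.4911, -0.1299, 0.1242]
tool_rot: [0.751, 0.66, -0.002, -0.006]
force: [-1.3, 1.3, -7.4]
finger_gap: 0.508
t: 8.4
tcp_pos: [0.4966, -0.1338, 0.0553]
tool_rot: [0.752, 0.659, 0.001, 0.002]
force: [-0.4, -0.6, -8.1]
finger_gap: 0.507
8.5 [ 0.49644449 -0.13373619  0.05536312] [ 0.05987658  0.24483166 -8.89963946] [[ 0.1309  0.9914  0.0041]
 [ 0.9914 -0.1309 -0.0021]
 [-0.0016  0.0043 -1.    ]]
```

View pics/t2c.png

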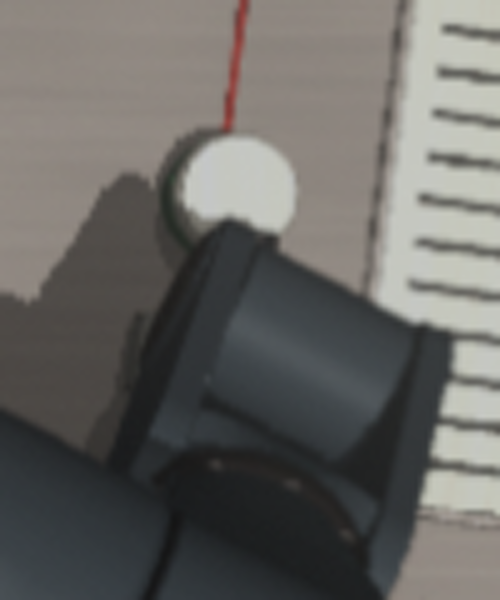

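View pics/s2c.png

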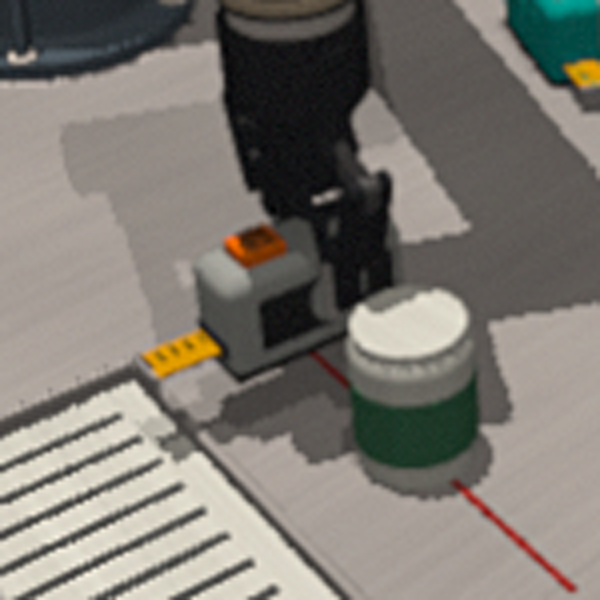

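```bash
python3 - <<'E'
from h import *
c=camera_info("scene");p=cv2.imread("pics/s2.png")
cv2.imwrite("pics/s2d.png",cv2.resize(p[245:305,180:245],None,fx=10,fy=10,interpolation=cv2.INTER_CUBIC))
# check line in scene
b=p.astype(int);m=(b[...,2]-np.maximum(b[...,0],b[...,1])>60);v,u=np.nonzero(m);k=(u>215)&(u<300)&(v>278)&(v<350);w=at_z(c,np.c_[u[k],v[k]],0)
pf=np.polyfit(w[:,0],w[:,1],1);print(len(w),w[:,0].min(),w[:,0].max(),np.degrees(np.arctan(pf[0])),np.polyval(pf,.577),np.polyval(pf,.49))
E
```

```text
66 0.6242243984525915 0.717498334220237 -7.464945087754669 -0.14136419213769807 -0.1299645717287074
```

View pics/s2d.png

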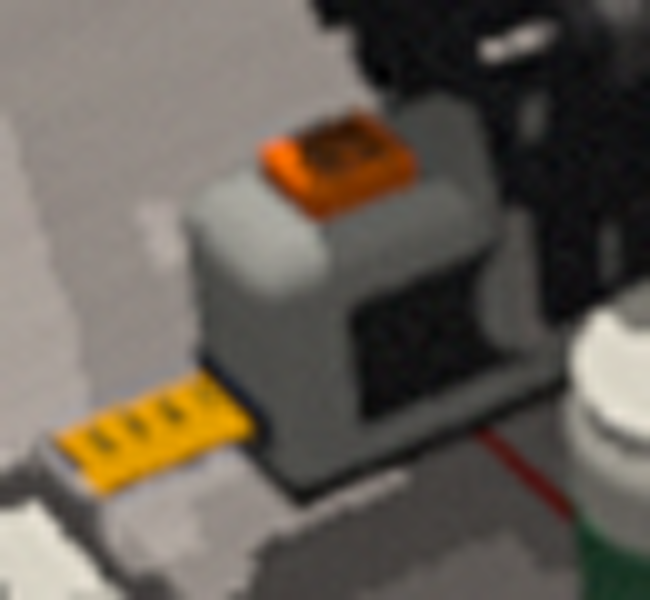

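```bash
python3 - <<'E'
from h import *
c=camera_info("scene");s=sense()
T=s["tcp_pos"];Rm=R.from_quat(s["tool_rot"]).as_matrix();x=-Rm[:2,0]/np.linalg.norm(Rm[:2,0]);y=np.array([-x[1],x[0]])
zu=T[2]-.0194;f=lambda a,b:[180+a/10-.45,245+b/10-.45]
for n,px,z,xe,ye in [("lock ctr",f(340,153),zu+.070,24,0),("blade end L",f(55,435),zu+.019,94.5,0),("blade end R",f(100,493),zu+.019,94.5,0),("end mid",f(78,464),zu+.019,94.5,0),("root mid",f(231,402),zu+.019,55,0),("front bottom corner",f(300,500),zu,55,22),("mouthline",f(258,432),zu+.018,55,12)]:
    w=at_z(c,[px],z)[0,:2]-T[:2]; a=w@x*1000; print(n,"along %.1f lateral %.1f -> origin ahead of TCP %.1f"%(a,w@y*1000,a-xe))
E
```

```text
lock ctr along 34.5 lateral 1.5 -> origin ahead of TCP 10.5
blade end L along 100.4 lateral -12.8 -> origin ahead of TCP 5.9
blade end R along 102.2 lateral 10.8 -> origin ahead of TCP 7.7
end mid along 101.2 lateral -0.8 -> origin ahead of TCP 6.7
root mid along 66.2 lateral 0.4 -> origin ahead of TCP 11.2
front bottom corner along 61.2 lateral 16.7 -> origin ahead of TCP 6.2
mouthline along 66.3 lateral 12.0 -> origin ahead of TCP 11.3
```

The scene view shows lock, front and blade end clearly; front is ≈65 mm ahead of the TCP and the hook ≈12 mm beyond the rim's inner face. Lowering.

```bash
python3 -m inch '[[1,[0,0,0.12],[0,0,0]],[1,[0,0,0.24],[0,0,0]],[1,[0,0,0.33],[0,0,0]],[1,[0,0,0.34],[0,0,0]],[1,[0,0,0.34],[0,0,0]],[1,[0,0,0.34],[0,0,0]]]'
python3 - <<'E'
from h import *
p2,d=snapshot("scene");cv2.imwrite("pics/s3.png",p2)
cv2.imwrite("pics/s3d.png",cv2.resize(p2[245:325,160:250],None,fx=8,fy=7,interpolation=cv2.INTER_CUBIC))
s=sense();print(s["t"],s["tcp_pos"],s["force"],R.from_quat(s["tool_rot"]).as_matrix().round(4))
E
```

```text
t: 9.1
tcp_pos: [0.4945, -0.1328, 0.0191]
tool_rot: [0.752, 0.659, -0.0, -0.0]
force: [-1.2, 0.6, -2.0]
finger_gap: 0.507
9.15 [ 0.49450101 -0.13281698  0.01912288] [-1.52997212  0.84085475 -2.61969167] [[ 1.313e-01  9.913e-01 -7.000e-04]
 [ 9.913e-01 -1.313e-01  4.000e-04]
 [ 3.000e-04 -8.000e-04 -1.000e+00]]
```

View pics/s3d.png

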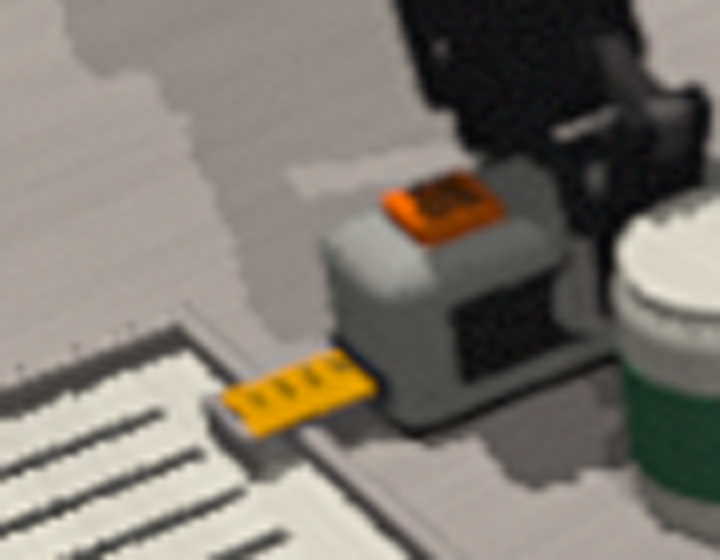

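Hook (crop 205–255, row 430) is inside the rim, blade crossing over it, case on the worktop. Backing away square.

```bash
python3 -m inch '[[1,[0.08,0,0],[0,0,0]],[1,[0.16,0,0],[0,0,0]],[1,[0.24,0,0],[0,0,0]],[1,[0.32,0,0],[0,0,0]],[1,[0.4,0,0],[0,0,0]],[1,[0.48,0,0],[0,0,0]],[1,[0.55,0,0],[0,0,0]],[1,[0.6,0,0],[0,0,0]],[1,[0.6,0,0],[0,0,0]],[1,[0.6,0,0],[0,0,0]]]'
python3 - <<'E'
from h import *
p2,d=snapshot("scene");cv2.imwrite("pics/s4.png",p2)
cv2.imwrite("pics/s4d.png",cv2.resize(p2[235:315,160:260],None,fx=8,fy=7,interpolation=cv2.INTER_CUBIC))
s=sense();print(s["t"],s["tcp_pos"],s["force"],R.from_quat(s["tool_rot"]).as_matrix().round(4))
E
```

```text
t: 10.15
tcp_pos: [0.5024, -0.0733, 0.0192]
tool_rot: [0.752, 0.659, -0.0, -0.0]
force: [0.4, -1.9, -8.6]
finger_gap: 0.504
10.2 [ 0.5024392  -0.07347535  0.01919532] [ 0.42151812 -1.60793006 -8.47523272] [[ 1.314e-01  9.913e-01 -5.000e-04]
 [ 9.913e-01 -1.314e-01  2.000e-04]
 [ 1.000e-04 -5.000e-04 -1.000e+00]]
```

View pics/s4d.png

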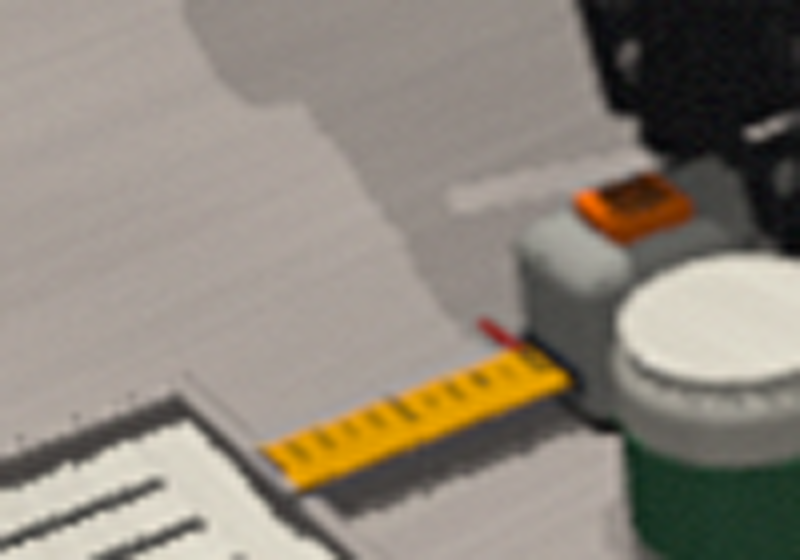

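```bash
cat > ov.py <<'E'
from h import *
import sys
src,out,x0,y0,w,h=sys.argv[1],sys.argv[2],*map(int,sys.argv[3:7]);offs=[float(a) for a in sys.argv[7].split(",")]
c=camera_info("scene");p=cv2.imread(src);s=sense()
T=s["tcp_pos"] if len(sys.argv)<9 else np.array([float(a) for a in sys.argv[8].split(",")])
a=np.radians(-97.5);x=np.array([np.cos(a),np.sin(a)]);y=np.array([-x[1],x[0]])
k=8;img=cv2.resize(p[y0:y0+h,x0:x0+w],None,fx=k,fy=k,interpolation=cv2.INTER_CUBIC)
def W(o,px,py,pz): q=T[:2]+x*(o+px)/1000+y*py/1000; return [q[0],q[1],T[2]-.0194+pz/1000]
for i,o in enumerate(offs):
    col=[(255,0,0),(0,255,0),(255,0,255),(0,255,255)][i]
    for poly in ([W(o,55,-22,0),W(o,55,22,0),W(o,-55,22,0)],[W(o,11,-12,70),W(o,37,-12,70),W(o,37,12,70),W(o,11,12,70),W(o,11,-12,70)],[W(o,55,-12,19),W(o,55,12,19)]):
        q=((proj(c,poly)-[x0,y0]+.5)*k).astype(int); cv2.polylines(img,[q.reshape(-1,1,2)],False,col,1)
for d in(-2,2):
    Lp=[[.577+t,-.142-np.tan(np.radians(7.45))*t+d/1000/.9916,0] for t in(-.138,.138)]
    q=((proj(c,Lp)-[x0,y0]+.5)*k).astype(int);cv2.polylines(img,[q.reshape(-1,1,2)],False,(255,255,255),1)
cv2.imwrite(out,img)
E
python3 ov.py pics/s4.png pics/o4.png 205 235 60 60 8,10,12
```

```text
(no output)
```

View pics/o4.png

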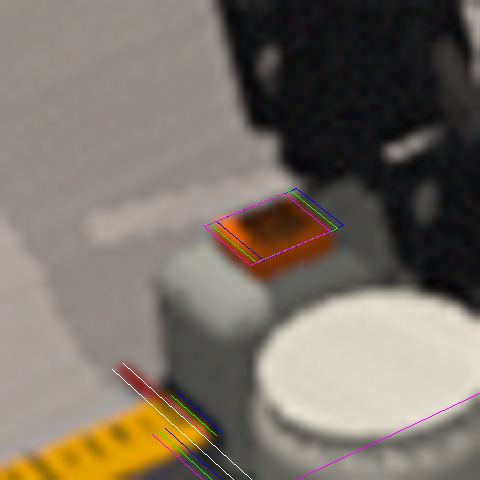

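```bash
python3 -m inch '[[1,[0.03,0,0],[0,0,0]],[1,[0.064,0,0],[0,0,0]],[1,[0.064,0,0.005],[0,0,0]],[1,[0.064,0,0.008],[0,0,0]],[1,[0.064,0,0.008],[0,0,0]],[1,[0.064,0,0.008],[0,0,0]]]'
python3 - <<'E'
from h import *
import pickle
p2,d=snapshot("scene");cv2.imwrite("pics/s5.png",p2)
c=camera_info("wrist");p,d=snapshot("wrist");cv2.imwrite("pics/w5.png",p);pickle.dump(c,open("pics/w5.pkl","wb"))
s=sense();print(s["t"],s["tcp_pos"],s["force"],R.from_quat(s["tool_rot"]).as_matrix().round(4))
E
python3 ov.py pics/s5.png pics/o5.png 205 230 70 65 8,10
```

```text
t: 10.8
tcp_pos: [0.5034, -0.0667, 0.0191]
tool_rot: [0.752, 0.659, 0.0, -0.0]
force: [-0.6, 2.4, 2.8]
finger_gap: 0.506
10.9 [ 0.50339112 -0.06671986  0.01910227] [-0.42725589  2.49933397  5.5779973 ] [[ 1.313e-01  9.913e-01  0.000e+00]
 [ 9.913e-01 -1.313e-01  4.000e-04]
 [ 4.000e-04 -0.000e+00 -1.000e+00]]
```

View pics/o5.png

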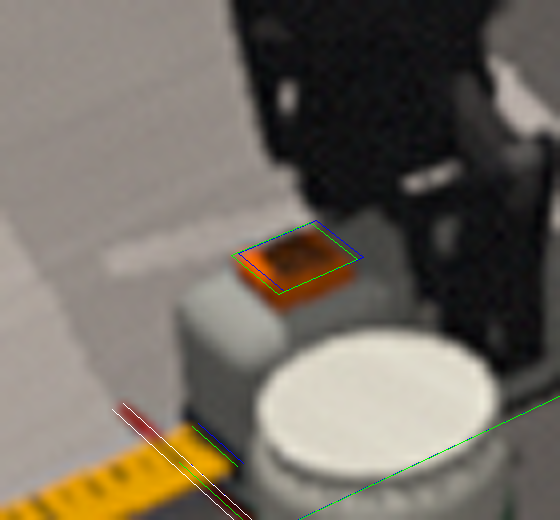

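View pics/w5.png

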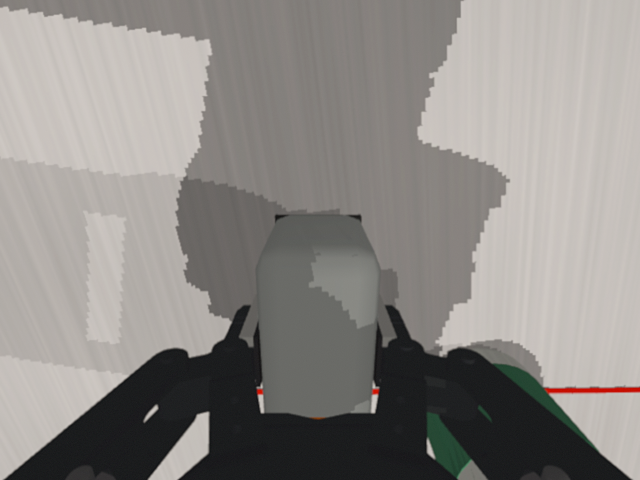

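The wrist view shows the red line beside the case at (262,391) and (376,391), and the black sole's rear corners at (277,217) and (361,217). Both are on the worktop, so sole-rear to line must be 110 mm.

```bash
python3 - <<'E'
from h import *
import pickle
c=pickle.load(open("pics/w5.pkl","rb"));p=cv2.imread("pics/w5.png")
cv2.imwrite("pics/c5.png",np.vstack([cv2.resize(p[205:235,265:375],None,fx=7,fy=7,interpolation=cv2.INTER_CUBIC),cv2.resize(p[375:405,265:375]*1,None,fx=7,fy=7),cv2.resize(p[375:405,250:360],None,fx=7,fy=7)]))
b=p.astype(int);m=(b[...,2]-np.maximum(b[...,0],b[...,1])>70);v,u=np.nonzero(m);k=(v>370)&(v<405)
w=at_z(c,np.c_[u[k],v[k]],0);a=np.radians(-97.5);x=np.array([np.cos(a),np.sin(a)]);y=np.array([-x[1],x[0]])
T=np.array([.5034,-.0667])
al=(w[:,:2]-T)@x*1000;lat=(w[:,:2]-T)@y*1000
for lo,hi in((-40,-15),(15,40),(40,140)):
    q=(lat>lo)&(lat<hi);print(lo,q.sum(),al[q].mean() if q.any() else None,al[q].min() if q.any() else 0,al[q].max() if q.any() else 0)
for z in(0,.003,.005):
  r=at_z(c,[[276,214.5],[361,214.5],[276,220],[361,220]],z)[:,:2]-T;print(z,(r@x*1000).round(1),(r@y*1000).round(1))
E
```

```text
-40 36 65.09335635912963 63.260281843977836 66.932453195843
15 35 64.87975048507778 63.30744099817315 66.9829699294377
40 37 64.57262785853914 63.10436217299043 66.80723753313366
0 [-42.3 -42.3 -39.6 -39.5] [-20.1  21.7 -20.2  21.8]
0.003 [-43.1 -43.  -40.3 -40.3] [-19.8  21.3 -19.9  21.4]
0.005 [-43.5 -43.5 -40.8 -40.8] [-19.5  21.  -19.6  21.1]
```

View pics/c5.png

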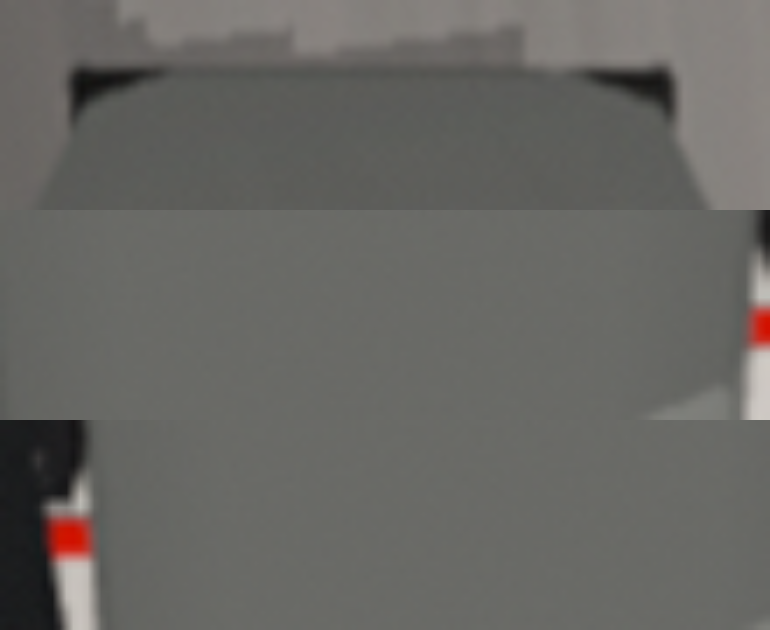

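```bash
python3 -m inch '[[-0.45,[0,0,0],[0,0,0]],[-0.45,[0,0,0],[0,0,0]],[-0.45,[0,0,0],[0,0,0]],[-0.45,[0,0,0],[0,0,0]]]'
python3 -m inch '[[-0.45,[0,0,-0.1],[0,0,0]],[-0.45,[0,0,-0.3],[0,0,0]],[-0.45,[0,0,-0.6],[0,0,0]],[-0.45,[0,0,-0.9],[0,0,0]],[-0.45,[0,0,-1],[0,0,0]]]'
python3 -m inch '[[-0.45,[-0.3,0,-0.4],[0,0,0]],[-0.45,[-0.7,0,-0.8],[0,0,0]],[-0.45,[-1,0,-1],[0,0,0]],[-0.45,[-1,0,-1],[0,0,0]],[-0.45,[-1,0,-1],[0,0,0]]]'
python3 - <<'E'
from h import *
import pickle
p2,d=snapshot("scene");cv2.imwrite("pics/s6.png",p2)
c=camera_info("wrist");p,d=snapshot("wrist");cv2.imwrite("pics/w6.png",p);pickle.dump(c,open("pics/w6.pkl","wb"))
s=sense();print(s["t"],s["tcp_pos"],s["force"],R.from_quat(s["tool_rot"]).as_matrix().round(4))
E
python3 ov.py pics/s6.png pics/o6.png 205 230 70 65 8,10 .5034,-.0667,.0194
```

```text
t: 11.3
tcp_pos: [0.5037, -0.0674, 0.0184]
tool_rot: [0.752, 0.659, 0.0, 0.0]
force: [0.6, 0.1, -1.2]
finger_gap: 0.728
t: 11.8
tcp_pos: [0.5051, -0.0677, 0.1216]
tool_rot: [0.752, 0.659, 0.001, 0.003]
force: [0.2, -0.7, 0.6]
finger_gap: 0.729
t: 12.3
tcp_pos: [0.49, -0.1666, 0.2186]
tool_rot: [0.753, 0.658, 0.0, -0.0]
force: [-0.0, 0.9, 0.1]
finger_gap: 0.729
12.4 [ 0.48918008 -0.16485893  0.21721972] [ 1.36319712  0.51137098 -0.63506311] [[ 0.1308  0.9914 -0.003 ]
 [ 0.9914 -0.1308  0.0022]
 [ 0.0018 -0.0033 -1.    ]]
```

View pics/o6.png

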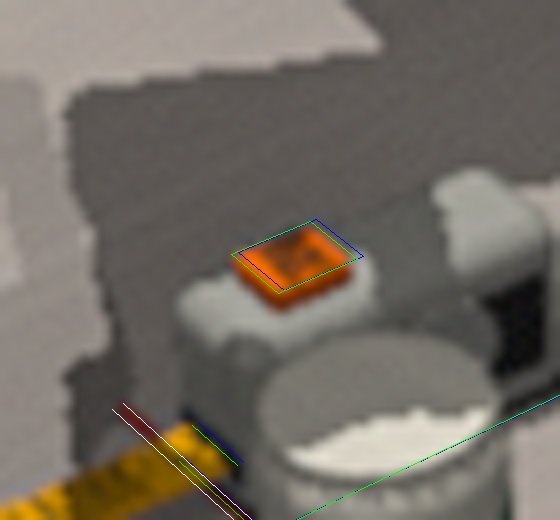

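View pics/w6.png

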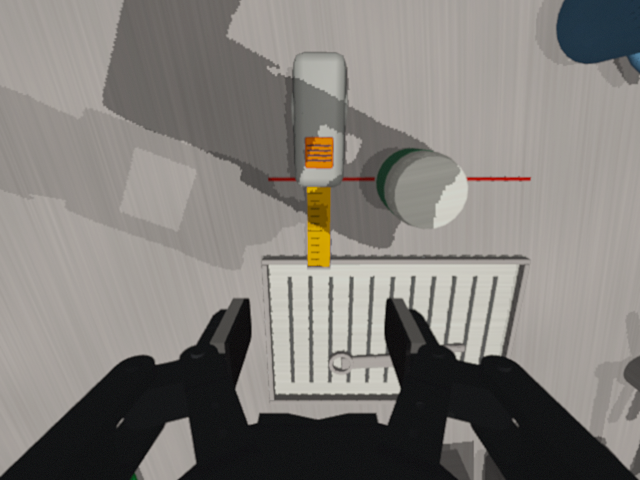

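The released tape stayed put: lock (319,152), red line row 179 both sides of the case's front, blade from (318,187) to (318,268), hooked over the rim. Checking front versus line from this one picture.

```bash
python3 - <<'E'
from h import *
import pickle
c=pickle.load(open("pics/w6.pkl","rb"));p=cv2.imread("pics/w6.png")
cv2.imwrite("pics/c6.png",cv2.resize(p[130:280,270:370],None,fx=6,fy=4,interpolation=cv2.INTER_CUBIC))
b=p.astype(int);m=(b[...,2]-np.maximum(b[...,0],b[...,1])>55);v,u=np.nonzero(m);k=(v>170)&(v<188)&((u<292)|(u>345))
w=at_z(c,np.c_[u[k],v[k]],0);pf=np.polyfit(w[:,0],w[:,1],1);print("line ang",np.degrees(np.arctan(pf[0])),"n",k.sum())
a=np.radians(-90)+np.arctan(pf[0]);x=np.array([np.cos(a),np.sin(a)]);L=w[:,:2].mean(0);y=np.array([-x[1],x[0]])
o=(b[...,2]>150)&(b[...,2]-b[...,0]>100)&(b[...,1]<150)&(b[...,1]>50);o[:130]=0;o[172:]=0;o[:,:295]=0;o[:,345:]=0
v,u=np.nonzero(o);n,lab,st,ce=cv2.connectedComponentsWithStats(o.astype(np.uint8));print(st[1:])
def al(px,z): return ((at_z(c,[px],z)[0,:2]-L)@x*1000).round(2)
lat=lambda px,z:((at_z(c,[px],z)[0,:2]-L)@y*1000).round(2)
i=np.argmax(st[1:,4])+1;x0,y0,ww,hh,_=st[i]
print("lock top/bottom row",y0,y0+hh, "along",al([x0+ww/2-.5,y0-.5],.07),al([x0+ww/2-.5,y0+hh-.5],.07),"lat",lat([x0-.5,y0+hh/2],.07),lat([x0+ww-.5,y0+hh/2],.07))
print("blade root",[ (r,al([318,r],.019)) for r in(186,186.5,187)],"end",[(r,al([318,r],.019)) for r in(267,268,269)],"rim in",[(r,al([350,r],.014)) for r in(262,263,264)])
for uu in(285,300,345,400):print(uu,p[252:272,uu].mean(1).astype(int))
print("col318",p[176:194,318].tolist())
E
```

```text
line ang -7.36062109092694 n 392
[[305 137  28  31 622]]
lock top/bottom row 137 168 along -43.6 -18.54 lat -136.03 -112.63
blade root [(186, np.float64(4.71)), (186.5, np.float64(5.21)), (187, np.float64(5.72))] end [(267, np.float64(93.13)), (268, np.float64(94.31)), (269, np.float64(95.49))] rim in [(262, np.float64(89.31)), (263, np.float64(90.5)), (264, np.float64(91.69))]
285 [160 161 156 132  92  69  68  95 137 163 166 165 177 196 204 202 201 203
 205 202]
300 [164 164 165 148 112  77  68  96 139 163 166 165 177 197 204 202 201 204
 204 203]
345 [162 160 142 105  82  71  73 106 148 167 166 165 177 197 204 203 202 205
 205 203]
400 [161 159 141 106  87  73  73 108 148 164 165 166 186 203 205 202 202 204
 202 201]
col318 [[173, 179, 179], [172, 179, 179], [172, 177, 178], [168, 174, 174], [163, 169, 170], [157, 164, 164], [152, 159, 158], [146, 152, 152], [142, 146, 144], [130, 133, 134], [97, 122, 136], [36, 116, 146], [0, 106, 144], [0, 104, 143], [0, 106, 145], [0, 105, 143], [0, 89, 123], [3, 81, 107]]
```

View pics/c6.png

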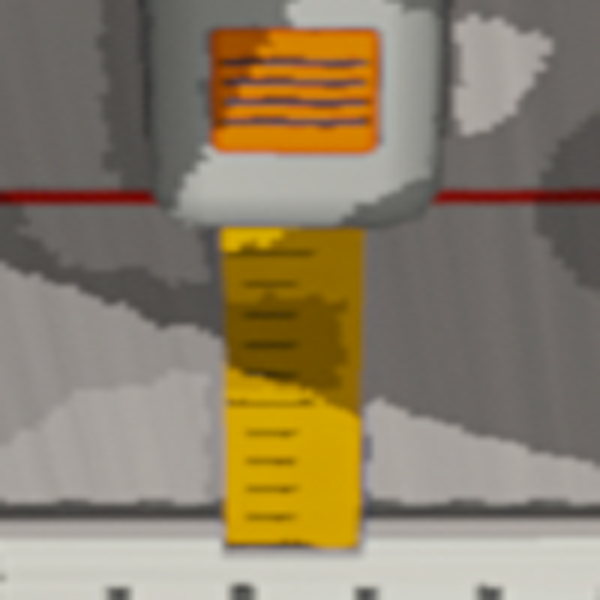

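Lock centre is 31.1 mm behind the line (31 mm from lock to front by the drawing), so the front is within ~1 mm of the line; blade end agrees with a tight hook. Now work out the press.

```bash
python3 - <<'E'
from h import *
import pickle
c=pickle.load(open("pics/w6.pkl","rb"));s=sense();Rm=R.from_quat(s["tool_rot"]).as_matrix()
lk=at_z(c,[[318.6,152.1]],.07)[0];print(lk, s["tcp_pos"]);d=np.array([lk[0],lk[1],.095])-s["tcp_pos"];print("tool shift",Rm.T@d)
E
```

```text
[ 0.49887364 -0.1008034   0.07      ] [ 0.48918008 -0.16485893  0.21721972]
tool shift [0.06454953 0.00163276 0.12233327]
```

```bash
python3 -m inch '[[1,[0.3,0.01,0],[0,0,0]],[1,[0.645,0.016,0.3],[0,0,0]],[1,[0.645,0.016,0.7],[0,0,0]],[1,[0.645,0.016,1],[0,0,0]],[1,[0.645,0.016,1],[0,0,0]],[1,[0.645,0.016,1],[0,0,0]],[1,[0.645,0.016,1],[0,0,0]]]' 60
python3 - <<'E'
from h import *
p2,d=snapshot("scene");cv2.imwrite("pics/s7.png",p2)
cv2.imwrite("pics/s7d.png",cv2.resize(p2[190:310,170:290],None,fx=5,fy=5,interpolation=cv2.INTER_CUBIC))
s=sense();Rm=R.from_quat(s["tool_rot"]).as_matrix();print(s["tcp_pos"],s["force"],s["finger_gap"],Rm.T@(np.array([.4989,-.1005,.07])-s["tcp_pos"]))
E
```

```text
t: 13.1
tcp_pos: [0.5012, -0.1025, 0.1194]
tool_rot: [0.752, 0.659, 0.0, 0.001]
force: [-0.8, 0.9, -0.0]
finger_gap: -0.002
[ 0.50145349 -0.10279798  0.11981357] [1.07711418 0.17182445 0.57260133] 0.002314872132837274 [ 0.00198217 -0.00296433  0.04980438]
```

View pics/s7d.png

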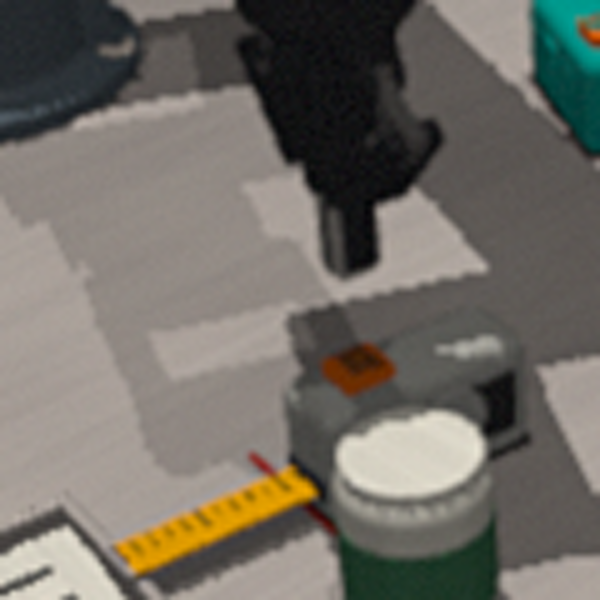

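Closed fingertips stand above the orange lock at crop (358,368). Going down with a small centring correction.

```bash
python3 -m inch '[[1,[0.02,-0.03,0.2],[0,0,0]],[1,[0.02,-0.03,0.38],[0,0,0]],[1,[0.02,-0.03,0.45],[0,0,0]],[1,[0.02,-0.03,0.45],[0,0,0]],[1,[0.02,-0.03,0.45],[0,0,0]]]'
python3 -m inch '[[1,[0,0,0.02],[0,0,0]],[1,[0,0,0.04],[0,0,0]],[1,[0,0,0.05],[0,0,0]],[1,[0,0,0.05],[0,0,0]]]'
python3 -m inch '[[1,[0,0,0.015],[0,0,0]],[1,[0,0,0.02],[0,0,0]],[1,[0,0,0.02],[0,0,0]]]'
```

```text
t: 13.65
tcp_pos: [0.4985, -0.1006, 0.0744]
tool_rot: [0.752, 0.659, 0.0, 0.001]
force: [0.2, -0.6, -0.1]
finger_gap: -0.003
t: 14.05
tcp_pos: [0.4983, -0.1005, 0.0689]
tool_rot: [0.752, 0.659, 0.0, 0.001]
force: [0.3, -0.4, 3.1]
finger_gap: -0.002
t: 14.35
tcp_pos: [0.4982, -0.1004, 0.0666]
tool_rot: [0.752, 0.659, 0.0, 0.001]
force: [0.4, -0.9, 4.4]
finger_gap: -0.002
```

```bash
python3 -m inch '[[1,[0,0,0.006],[0,0,0]],[1,[0,0,0.012],[0,0,0]],[1,[0,0,0.012],[0,0,0]]]'
python3 -m inch '[[1,[0,0,0.005],[0,0,0]],[1,[0,0,0.01],[0,0,0]],[1,[0,0,0.01],[0,0,0]]]'
```

```text
t: 14.65
tcp_pos: [0.4983, -0.1003, 0.0663]
tool_rot: [0.752, 0.659, 0.0, 0.001]
force: [-0.2, -0.1, 11.9]
finger_gap: -0.001
t: 14.95
tcp_pos: [0.4984, -0.1003, 0.0662]
tool_rot: [0.752, 0.659, 0.0, 0.001]
force: [-2.5, 1.0, 18.2]
finger_gap: 0.001
```

The force climbs to 18 N with no further travel: the lock is at its stop. Lift off and check.

```bash
python3 -m inch '[[1,[0,0,-0.03],[0,0,0]],[1,[0,0,-0.1],[0,0,0]],[1,[0,0,-0.4],[0,0,0]],[1,[0,0,-0.8],[0,0,0]],[1,[0,0,-1],[0,0,0]]]'
python3 -m inch '[[1,[-0.35,0,-0.3],[0,0,0]],[1,[-0.7,0,-0.5],[0,0,0]],[1,[-1,0,-0.5],[0,0,0]],[1,[-1,0,-0.5],[0,0,0]],[1,[-1,0,-0.5],[0,0,0]],[1,[-1,0,-0.5],[0,0,0]],[1,[-1,0,-0.5],[0,0,0]]]'
python3 - <<'E'
from h import *
import pickle
c=camera_info("wrist");p,d=snapshot("wrist");cv2.imwrite("pics/w8.png",p);np.save("pics/w8.npy",d)
p2,d2=snapshot("scene");cv2.imwrite("pics/s8.png",p2)
s=sense();print(s["t"],s["tcp_pos"],s["force"])
b=p.astype(int);m=(b[...,2]-np.maximum(b[...,0],b[...,1])>55);v,u=np.nonzero(m);k=(v>165)&(v<195)&((u<292)|(u>350))&(u>240)
w=at_z(c,np.c_[u[k],v[k]],0);pf=np.polyfit(w[:,0],w[:,1],1)
a=np.radians(-90)+np.arctan(pf[0]);x=np.array([np.cos(a),np.sin(a)]);L=w[:,:2].mean(0)
o=(b[...,2]>120)&(b[...,2]-b[...,0]>85)&(b[...,1]<150)&(b[...,1]>40);o[:110]=0;o[176:]=0;o[:,:290]=0;o[:,350:]=0
n,lab,st,ce=cv2.connectedComponentsWithStats(o.astype(np.uint8));i=np.argmax(st[1:,4])+1;x0,y0,ww,hh,_=st[i];print(st[i],k.sum(),np.degrees(np.arctan(pf[0])))
A=lambda px,z:(at_z(c,[px],z)[0,:2]-L)@x*1000
r0,r1=A([x0+ww/2,y0-.5],.066),A([x0+ww/2,y0+hh-.5],.066);print("lock along",r0,r1,"front",(r0+r1)/2+31)
P=cloud(c,d);print("lock z med",np.median(P[y0+5:y0+hh-5,x0+5:x0+ww-5,2]),"case top",np.median(P[90:115,x0+6:x0+ww-6,2]),"table",np.median(P[200:240,230:280,2]))
cv2.imwrite("pics/c8.png",np.hstack([cv2.resize(p[130:280,270:370],None,fx=4,fy=4,interpolation=cv2.INTER_CUBIC),cv2.resize(p2[215:315,165:265],(400,600),interpolation=cv2.INTER_CUBIC)]))
E
```

```text
t: 15.45
tcp_pos: [0.4982, -0.1002, 0.1664]
tool_rot: [0.752, 0.659, 0.0, 0.001]
force: [0.7, -0.5, -0.4]
finger_gap: -0.001
t: 16.15
tcp_pos: [0.4842, -0.1978, 0.2137]
tool_rot: [0.752, 0.66, -0.0, -0.001]
force: [0.4, -0.2, -0.2]
finger_gap: 0.002
16.25 [ 0.48449969 -0.19813379  0.21391338] [ 0.05218385  0.36491572 -0.12628374]Traceback (most recent call last):
  File "<stdin>", line 7, in <module>
  File "h.py", line 9, in at_z
    r=ray(c,uv); o=np.array(c["origin"]); return o+r*((z-o[2])/r[:,2])[:,None]
  File "h.py", line 6, in ray
    n=cv2.undistortPoints(uv,c["K"],np.array(c["dist"])).reshape(-1,2)
      ~~~~~~~~~~~~~~~~~~~^^^^^^^^^^^^^^^^^^^^^^^^^^^^^^^
cv2.error: OpenCV(4.12.0) /io/opencv/modules/calib3d/src/undistort.dispatch.cpp:347: error: (-215:Assertion failed) CV_IS_MAT(_src) && CV_IS_MAT(_dst) && (_src->rows == 1 || _src->cols == 1) && (_dst->rows == 1 || _dst->cols == 1) && _src->cols + _src->rows - 1 == _dst->rows + _dst->cols - 1 && (CV_MAT_TYPE(_src->type) == CV_32FC2 || CV_MAT_TYPE(_src->type) == CV_64FC2) && (CV_MAT_TYPE(_dst->type) == CV_32FC2 || CV_MAT_TYPE(_dst->type) == CV_64FC2) in function 'cvUndistortPointsInternal'
```

View pics/w8.png

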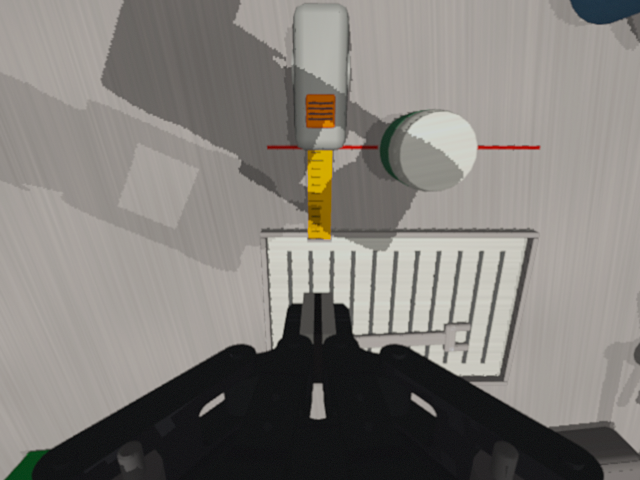

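View pics/s8.png

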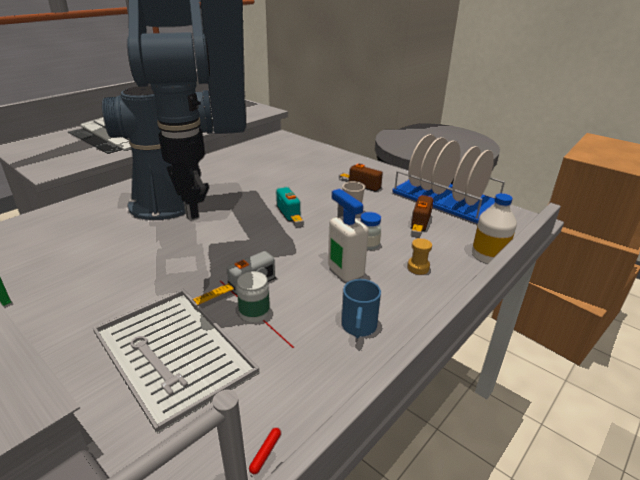

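The wrist view now shows the line at row 147, lock at (320,111), blade end (319,240) inside the rim; all bystanders in place. Redo the measurement with the right rows.

```bash
python3 - <<'E'
from h import *
c=camera_info("wrist");p=cv2.imread("pics/w8.png");d=np.load("pics/w8.npy");p2=cv2.imread("pics/s8.png")
b=p.astype(int);m=(b[...,2]-np.maximum(b[...,0],b[...,1])>55);v,u=np.nonzero(m);k=(v>138)&(v<157)&((u<292)|(u>350))&(u>240)
w=at_z(c,np.c_[u[k],v[k]],0);pf=np.polyfit(w[:,0],w[:,1],1)
a=np.radians(-90)+np.arctan(pf[0]);x=np.array([np.cos(a),np.sin(a)]);L=w[:,:2].mean(0)
o=(b[...,2]>120)&(b[...,2]-b[...,0]>85)&(b[...,1]<140)&(b[...,1]>40);o[:85]=0;o[136:]=0;o[:,:290]=0;o[:,350:]=0
n,lab,st,ce=cv2.connectedComponentsWithStats(o.astype(np.uint8));i=np.argmax(st[1:,4])+1;x0,y0,ww,hh,_=st[i];print(st[i],k.sum(),np.degrees(np.arctan(pf[0])))
A=lambda px,z:(at_z(c,[px],z)[0,:2]-L)@x*1000
r0,r1=A([x0+ww/2,y0-.5],.066),A([x0+ww/2,y0+hh-.5],.066);print("lock along",r0,r1,"front",(r0+r1)/2+31)
print("blade end",A([319,240],.019),"rim in",[A([360,r],.014) for r in(235,236,237)]);print(p[228:244,360].mean(1).astype(int))
P=cloud(c,d);print("lock z",np.median(P[y0+5:y0+hh-5,x0+5:x0+ww-5,2]),"case top",np.median(P[40:80,x0+6:x0+ww-6,2]),"table",np.median(P[170:220,200:240,2]))
cv2.imwrite("pics/c8.png",np.hstack([cv2.resize(p[90:250,270:370],(400,600),interpolation=cv2.INTER_CUBIC),cv2.resize(p2[240:320,180:235],(400,600),interpolation=cv2.INTER_CUBIC)]))
E
```

```text
[306  95  29  33 697] 405 -7.494282037028483
lock along -42.68345695992912 -17.799262730423504 front 0.7586401548236879
blade end 93.77743717781199 rim in [np.float64(89.7233860647589), np.float64(90.83655367430556), np.float64(91.95188772126717)]
[ 97  86  77  73  86 102 105 103 101 106 124 138 138 134 134 136]
lock z 0.06595945471626169 case top 0.061256541310571344 table -0.0005613496563312559
```

View pics/c8.png

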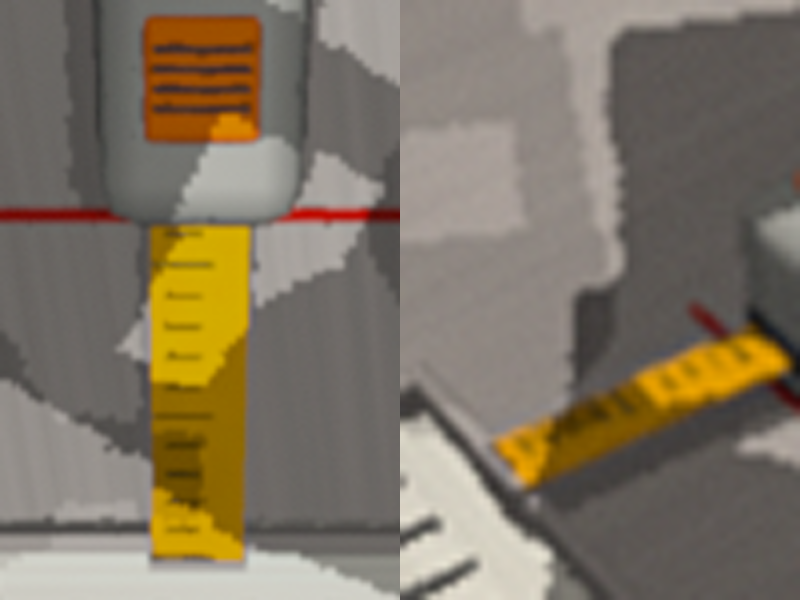

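```bash
python3 -c "
from station import *
print(sense()['force'],sign_off())"
```

```text
the job is handed in; nothing more can be done
[ 0.05218385  0.36491572 -0.12628374] None
```

I hooked the grey tape over the rim facing the line. I backed the case away square, on the robot's side of the tin, until its front was over the red line. Then I let go, pressed the orange lock and handed the job in at about 16 s.

What the last pictures showed:
- **Front over the line:** two wrist pictures put the front 0.0 mm and 0.8 mm from the line's centre. The line is 4 mm wide. A rougher check while the tape was still gripped, from the back edge of the case's sole, had put it 1.7–2.7 mm towards the tray.
- **Lock:** its top is at 66 mm, down from the 70 mm given for it up. The pressing force rose to 18 N with no further travel, so it was at its stop.
- **Hook:** the blade's end lies just past the rim's inner face, as it should with the hook tight. I judged this from pictures; the hook's contact with the rim was not felt directly.
- **Blade and line angle:** the case was set square to the rim to within about 0.1°.
- **Everything else:** tin, jar, cup, spray, mug, coupling, wrench and the look-alike tapes all appear in place, and the robot was touching nothing.

The estimates of the distance from line to rim disagreed, about 89 mm from the top camera against 92.7 mm from the wrist camera. I used the wrist value to place the hook.

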